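Set up the dipper well

ROBOT

A 6-joint arm with a two-finger parallel gripper is mounted at the origin on the work surface. World frame = base frame: x ahead of the robot, y to its left, z up, the work surface at z = 0. Lengths are in mm, angles in rad, forces in N, time in s.
With the tool pointing down it reaches from about 350 to 975 mm from the base axis. Payload 7.1 kg.
Tool frame: the origin (TCP) lies on the front face of the gripper's body, between the roots of the fingers; the fingertips stand 80 mm ahead of it and the grasp point (between the pads) lies 61 mm ahead of it (env.tips_ahead is the distance from the TCP to the fingertips, in mm); z points along the fingers, y is the direction in which the jaws open and shut (so a half turn about z gives the same grasp; the last joint's range is limited). The gripper opens to 88 mm and grips with 3 to 60 N. Pads are 20 mm wide; open, the fingers measure 115 mm over their backs; the gripper's body (75 mm by 178 mm) begins 61 mm behind the grasp point.
Start: joints at [-1.164, 0.423, 1.63, -0, 1.089, -0.019], TCP at [258.171, -569.169, 302.675] pointing down, gripper open.
Joint ranges: [-3, 3], [-0.9, 2.11], [0.09, 2.58], [-1.31, 4.45], [0.11, 2.69], [-2.54, 2.54]. Speed limits (rad/s): [2.39, 2.39, 3.01, 3.14, 3.14, 3.14].

INTERFACE

Orientations are given as a unit quaternion [x, y, z, w].
In Python, from station import env, set_gripper, viewer, workorder gives the robot as it stands. Calls block until the motion is done:
- env.reach(position, orientation): joint-space move of the TCP to a pose.
- env.move_l(position, rot=None, rate=150, f_stop=None): straight line of the TCP; rot=None keeps the orientation; rate is the mean speed in mm/s. With f_stop (N) it stops when the force on the tool has changed by that much, and returns True; else False.
- env.move_joints(angles): joint-space move.
- set_gripper(opening): finger opening in mm; the grip force is fixed at half the most; returns when the fingers have stopped.
- env.hold(seconds).
- env.ik(position, orientation): joint angles nearest the present ones, or None.
- env.read_state(): the state.
- viewer.camera(name): name is "side" or "top"; returns the picture (400x640x3 uint8, blue, green, red); there is no depth.
- viewer.camera_params(name): a dict with "fx", "fy", "cx", "cy" (pixels), "pose" (4x4, takes a point from camera to world coordinates). Camera axes: x right, y up, looking along -z (the intrinsics and any distortion apply to the point x, -y, -z); pixel columns grow to the right and rows downward; lengths in mm; the calibration is good to about 2 mm. A picture is of the moment at which its call begins. camera_params takes no time and is no camera call.
A pose or a line that the arm cannot do raises env.IKError and nothing moves.
- workorder.sign_off(): hands the job in, once; it reports no verdict.
The state is a dict: "time_s": time; "qpos": joint angles; "dq": joint speeds; "tau": joint torques, N m; "tool_pos": TCP position; "orientation": TCP orientation; "force": force on the tool from outside, world axes, zero at the start; "wrist_torque": the same for the moment, N m; "width": finger opening in mm.
Only numpy, scipy, OpenCV 4.12 (cv2) and the standard library are available. Lean on these libraries where they do the work, as an engineer would, in place of code of your own. Each camera call takes 0.05 s, during which the arm holds its last target. There are 200 camera calls.

TASK

Get the dipper well ready for service: hang every dipper by its own hook over the front rim of the stainless pan (the long side nearest the robot), cup inside the pan, and move the two loose white spoon rests up to the right-hand side (as the robot sees it) of the fixed blue one, so that the three make one straight row, butted flush with no gaps between them. Leave everything else on the shelf where it stands.

Things in the scene. Friction and masses are not known exactly. Their poses are not given: they have to be found in the camera images.
- pan: The dipper well: fixed, empty stainless pan, open on top, 170 (x) x 310 (y) x 110 mm high outside, walls and floor 5 mm thick. Origin: centre of its underside; its -x side is the front rim, the long side nearest the robot.
- pan_front (a point): Middle of the top edge of the pan's front wall, at mid-thickness, 110 mm above the table; axes as the pan's (x into the pan, y along the rim).
- dipper_red: Loose dipper with red grip (3 or 4 of the 4 are present), 0.12 to 0.21 kg, standing. Steel cup 50 mm across, 45 high, flat bottom; at its -x side an upright strip handle, 16 mm wide in y, 6 thick in x, centred at x = -28 mm, z 5 to 108 mm, then the red plastic grip, 18 wide (y), 8 thick (x), z 108 to 150. Hook on the handle's -x side. Origin: centre of cup's underside, z up.
- dipper_red_hook (a point): red dipper's hook: middle of the bridge's underside, at (-38, 0, 95) mm in the dipper's frame; it rests on the rim when hung, the dipper then upright with its x axis as the pan's. Bridge 5 mm thick; the slot between handle and the 4 mm thick outer leg is 14 mm wide; the leg ends at z = 72 mm.
- dipper_green: Loose dipper with green grip (3 or 4 of the 4 are present), 0.12 to 0.21 kg, standing. Steel cup 50 mm across, 45 high, flat bottom; at its -x side an upright strip handle, 16 mm wide in y, 6 thick in x, centred at x = -28 mm, z 5 to 108 mm, then the green plastic grip, 18 wide (y), 8 thick (x), z 108 to 150. Hook on the handle's -x side. Origin: centre of cup's underside, z up.
- dipper_green_hook (a point): green dipper's hook: middle of the bridge's underside, at (-38, 0, 95) mm in the dipper's frame; it rests on the rim when hung, the dipper then upright with its x axis as the pan's. Bridge 5 mm thick; the slot between handle and the 4 mm thick outer leg is 14 mm wide; the leg ends at z = 72 mm.
- dipper_blue: Loose dipper with blue grip (3 or 4 of the 4 are present), 0.12 to 0.21 kg, standing. Steel cup 50 mm across, 45 high, flat bottom; at its -x side an upright strip handle, 16 mm wide in y, 6 thick in x, centred at x = -28 mm, z 5 to 108 mm, then the blue plastic grip, 18 wide (y), 8 thick (x), z 108 to 150. Hook on the handle's -x side. Origin: centre of cup's underside, z up.
- dipper_blue_hook (a point): blue dipper's hook: middle of the bridge's underside, at (-38, 0, 95) mm in the dipper's frame; it rests on the rim when hung, the dipper then upright with its x axis as the pan's. Bridge 5 mm thick; the slot between handle and the 4 mm thick outer leg is 14 mm wide; the leg ends at z = 72 mm.
- dipper_yellow: Loose dipper with yellow grip (3 or 4 of the 4 are present), 0.12 to 0.21 kg, standing. Steel cup 50 mm across, 45 high, flat bottom; at its -x side an upright strip handle, 16 mm wide in y, 6 thick in x, centred at x = -28 mm, z 5 to 108 mm, then the yellow plastic grip, 18 wide (y), 8 thick (x), z 108 to 150. Hook on the handle's -x side. Origin: centre of cup's underside, z up.
- dipper_yellow_hook (a point): yellow dipper's hook: middle of the bridge's underside, at (-38, 0, 95) mm in the dipper's frame; it rests on the rim when hung, the dipper then upright with its x axis as the pan's. Bridge 5 mm thick; the slot between handle and the 4 mm thick outer leg is 14 mm wide; the leg ends at z = 72 mm.
- rest_fixed: Blue porcelain spoon rest fixed to the table, 84 mm (x) x 90 mm (y), trough floor at z = 6 mm, border 14 mm high, raised centre bar along y to hold it by (12 mm thick in x, 56 long in y, top at z = 36 mm). Its +y and -y faces butt. Origin: centre of its underside. The row runs from its -y side (to the right as the robot sees it); flush neighbours have origins 90 mm apart.
- rest_a: White porcelain spoon rest, loose, 0.28 to 0.46 kg, either may be next to the blue one, either way round; 84 mm (x) x 90 mm (y), trough floor at z = 6 mm, border 14 mm high, raised centre bar along y to hold it by (12 mm thick in x, 56 long in y, top at z = 36 mm). Its +y and -y faces butt. Origin: centre of its underside.
- rest_b: White porcelain spoon rest, loose, 0.28 to 0.46 kg, either may be next to the blue one, either way round; 84 mm (x) x 90 mm (y), trough floor at z = 6 mm, border 14 mm high, raised centre bar along y to hold it by (12 mm thick in x, 56 long in y, top at z = 36 mm). Its +y and -y faces butt. Origin: centre of its underside.
- amber_bowl: Loose empty amber glass bowl, 120 mm across, 50 high; bystander.
- grinder: Loose black plastic pepper grinder with a button on top, 52 mm across, 144 high; bystander.
- salt: Loose small glass salt jar, 42 mm across, 52 high; bystander.
- spice1: Loose terracotta-brown spice jar, 48 mm across, 90 high; bystander.
- spice2: Loose green glass spice jar, 48 mm across, 90 high; bystander.
- mug: Loose white mug, 80 mm across, 90 high; bystander.

How it is judged (in metres and radians):
At the end, for the whole second after the job is handed in: Every dipper present hangs at rest by its hook on the front rim (bridge within 8 mm across, 5 mm in height), cup inside, upright within 0.15 rad; the white rests lie flat in a row at the -y side of the blue one, gaps under 5 mm, in line within 7 mm and 0.07 rad (x of dipper_red_hook in the frame of pan_front between -0.008 and 0.008 m and y of dipper_red_hook in the frame of pan_front between -0.15 and 0.15 m and z of dipper_red_hook in the frame of pan_front between -0.005 and 0.006 m and x of each of dipper_red, dipper_green, dipper_blue, dipper_yellow in the frame of pan_front above 0.015 m and angle between each of dipper_red, dipper_green, dipper_blue, dipper_yellow's own z axis and vertical below 0.15 rad and linear speed of each of dipper_red, dipper_green, dipper_blue, dipper_yellow, rest_a, rest_b below 0.02 m/s and x of dipper_green_hook in the frame of pan_front between -0.008 and 0.008 m and y of dipper_green_hook in the frame of pan_front between -0.15 and 0.15 m and z of dipper_green_hook in the frame of pan_front between -0.005 and 0.006 m and x of dipper_blue_hook in the frame of pan_front between -0.008 and 0.008 m and y of dipper_blue_hook in the frame of pan_front between -0.15 and 0.15 m and z of dipper_blue_hook in the frame of pan_front between -0.005 and 0.006 m and x of dipper_yellow_hook in the frame of pan_front between -0.008 and 0.008 m and y of dipper_yellow_hook in the frame of pan_front between -0.15 and 0.15 m and z of dipper_yellow_hook in the frame of pan_front between -0.005 and 0.006 m and ((y of rest_a in the frame of rest_fixed between -0.095 and -0.085 m and y of rest_b in the frame of rest_fixed between -0.19 and -0.174 m and distance between rest_a and rest_b below 0.095 m and x of rest_a in the frame of rest_fixed between -0.007 and 0.007 m and z of rest_a in the frame of rest_fixed between -0.003 and 0.003 m and angle between the y axis of each of rest_a, rest_b and the y axis of rest_fixed, either way round below 0.07 rad and x of rest_b in the frame of rest_fixed between -0.007 and 0.007 m and z of rest_b in the frame of rest_fixed between -0.003 and 0.003 m) or (y of rest_b in the frame of rest_fixed between -0.095 and -0.085 m and y of rest_a in the frame of rest_fixed between -0.19 and -0.174 m and distance between rest_b and rest_a below 0.095 m and x of rest_b in the frame of rest_fixed between -0.007 and 0.007 m and z of rest_b in the frame of rest_fixed between -0.003 and 0.003 m and angle between the y axis of each of rest_b, rest_a and the y axis of rest_fixed, either way round below 0.07 rad and x of rest_a in the frame of rest_fixed between -0.007 and 0.007 m and z of rest_a in the frame of rest_fixed between -0.003 and 0.003 m))); the robot touches nothing.
It fails at once if a bystander (bowl, grinder, salt, spice jar or mug) is shoved more than 30 mm or knocked over (distance of any of amber_bowl, grinder, salt, spice1, spice2, mug from where it was at the start of the episode above 0.03 m or angle between any of amber_bowl, grinder, salt, spice1, spice2, mug's own z axis and vertical above 0.5 rad).
Of dipper_red, dipper_green, dipper_blue, dipper_yellow only 3 to 4 are there at a start; the rules pass over those that are not, and their reading is None.
At some moment in a run one of rest_a, rest_b may be knocked a few centimetres aside while the robot is not near it.
It also fails if it takes over 210 s, if anything falls off the work surface, if the arm or the gripper's body presses on something with over 40 N, if the wrist force passes 120 N, or if a joint passes its speed limit or range.

## Working session

There is one attempt and no reset: what is moved stays moved. The work goes in short steps, each a Python script; the robot and the scene stay as the last script left them, time stands still between calls to the robot, and variables do not carry over. Pictures are saved under pics/ and viewed, about 12 in all and at most 16, crops included, and the job is handed in when it is done.

```bash
ls; mkdir -p pics
python3 - <<'E'
from station import env, set_gripper, viewer, workorder
import cv2
for n in("side","top"):
    im=viewer.camera(n); cv2.imwrite(f"pics/a_{n}.png",im)
    p=viewer.camera_params(n); print(n,{k:(v.tolist() if hasattr(v,'tolist') else v) for k,v in p.items()})
s=env.read_state(); print(s['time_s'],s['tool_pos'],s['orientation'],s['width'],s['force'])
E
```

```text
pics
side {'fx': 483.0766618367853, 'fy': 483.0766618367853, 'cx': 314.708135541022, 'cy': 206.4076859518914, 'pose': [[-0.9892190709621727, 0.10041487486381505, -0.10659494617860962, 444.5350163153473], [-0.14640100136182574, -0.6606169610754123, 0.736309702190418, 1001.0045158088177], [0.0035180171959535455, 0.7439772064018975, 0.668195734728558, 959.8370601552311], [0.0, 0.0, 0.0, 1.0]]}
top {'fx': 464.056558831664, 'fy': 464.056558831664, 'cx': 323.213315518669, 'cy': 202.28672547094163, 'pose': [[-0.026360840515287514, 0.9918793127448616, -0.12442079824574509, 382.6690659222013], [-0.9996116184998205, -0.02728031532110193, -0.0056917972689486404, 3.471452649046979], [-0.009039814572054983, 0.12422243494941676, 0.9922132172107672, 1638.444174438049], [0.0, 0.0, 0.0, 1.0]]}
0.1 [ 258.00876748 -568.82388296  301.98962181] [ 9.77423813e-01  2.11287008e-01 -1.34334920e-04 -6.86666410e-04] 88.0413927817948 [-0.36148534  1.00459358  0.14827071]
```

View pics/a_top.png

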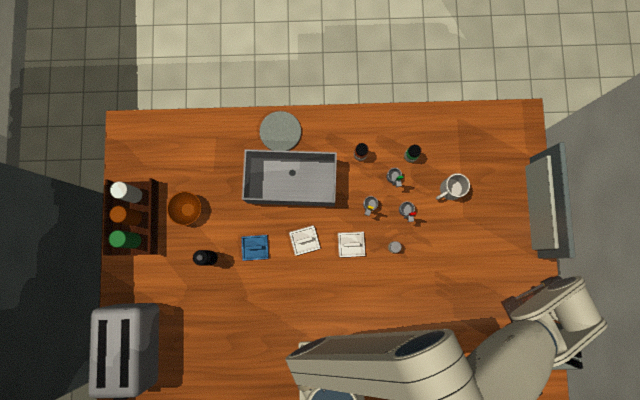

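View pics/a_side.png

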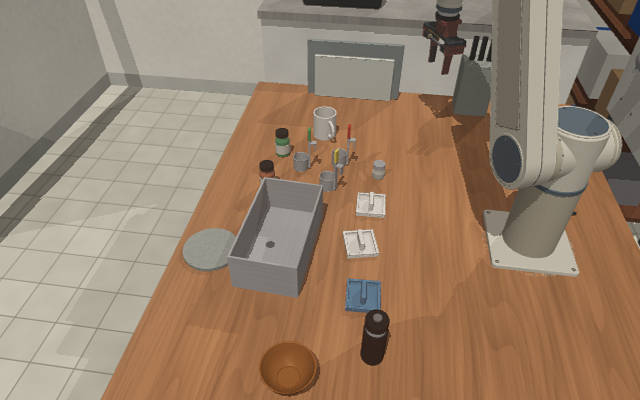

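The top view shows three dippers (green at 397,177; yellow at 371,204; red at 408,211), the blue rest at (255,248), white rests at (305,240) and (351,245), and the pan at (290,177). Next I'll zoom in and measure.

```bash
cat > h.py <<'E'
import cv2, numpy as np
from station import env, set_gripper, viewer, workorder
P={n:viewer.camera_params(n) for n in("side","top")}
def ray(n,u,v):
    p=P[n];T=np.array(p['pose'])
    d=T[:3,:3]@np.array([(u-p['cx'])/p['fx'],-(v-p['cy'])/p['fy'],-1.]); return T[:3,3],d
def onz(n,u,v,z):
    o,d=ray(n,u,v); return o+d*(z-o[2])/d[2]
def proj(n,X):
    p=P[n];T=np.array(p['pose']);c=T[:3,:3].T@(np.array(X,float)-T[:3,3])
    return np.array([p['cx']+p['fx']*c[0]/-c[2],p['cy']-p['fy']*c[1]/-c[2]])
def tri(a,b):
    A=[];B=[]
    (o1,d1),(o2,d2)=ray("top",*a),ray("side",*b)
    s=np.linalg.lstsq(np.c_[d1,-d2],o2-o1,rcond=None)[0]
    p,q=o1+s[0]*d1,o2+s[1]*d2
    return (p+q)/2,np.linalg.norm(p-q)
HUE={'red':[(0,6),(174,180)],'green':[(50,80)],'yellow':[(25,34)],'blue':[(98,120)]}
def blobs(im,c,box,smin=120,vmin=60,amin=4):
    hsv=cv2.cvtColor(im,cv2.COLOR_BGR2HSV); m=np.zeros(im.shape[:2],np.uint8)
    for a,b in HUE[c]: m|=cv2.inRange(hsv,(a,smin,vmin),(b,255,255))
    k=np.zeros_like(m);x0,y0,x1,y1=box;k[y0:y1,x0:x1]=255;m&=k
    n,l,s,ce=cv2.connectedComponentsWithStats(m)
    return [(s[i].tolist(),ce[i].round(2).tolist()) for i in range(1,n) if s[i][4]>=amin],m
E
python3 - <<'E'
from h import *
t=cv2.imread("pics/a_top.png");s=cv2.imread("pics/a_side.png")
for c in HUE:
    print(c,"top",blobs(t,c,(235,160,425,265))[0],"side",blobs(s,c,(285,115,400,320))[0])
cv2.imwrite("pics/c1.png",cv2.resize(t[160:230,350:430],None,fx=8,fy=8,interpolation=cv2.INTER_CUBIC))
cv2.imwrite("pics/c2.png",cv2.resize(s[120:200,280:390],None,fx=7,fy=7,interpolation=cv2.INTER_CUBIC))
cv2.imwrite("pics/c3.png",cv2.resize(t[145:265,235:375],None,fx=5,fy=5,interpolation=cv2.INTER_CUBIC))
E
```

```text
red top [([409, 211, 7, 5, 24], [412.21, 213.33])] side [([348, 124, 3, 14, 31], [348.71, 130.23])]
green top [([398, 176, 5, 3, 14], [399.86, 176.93])] side []
yellow top [([369, 206, 5, 2, 6], [370.67, 206.83])] side []
blue top [([242, 235, 26, 25, 570], [254.44, 247.3])] side []
```

View pics/c1.png

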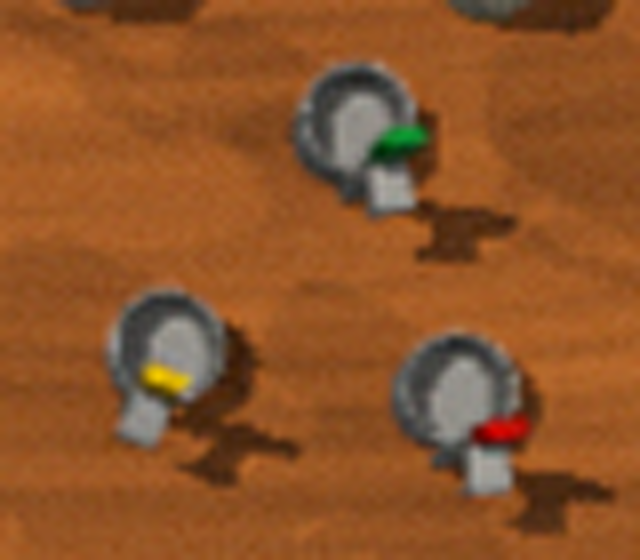

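View pics/c2.png

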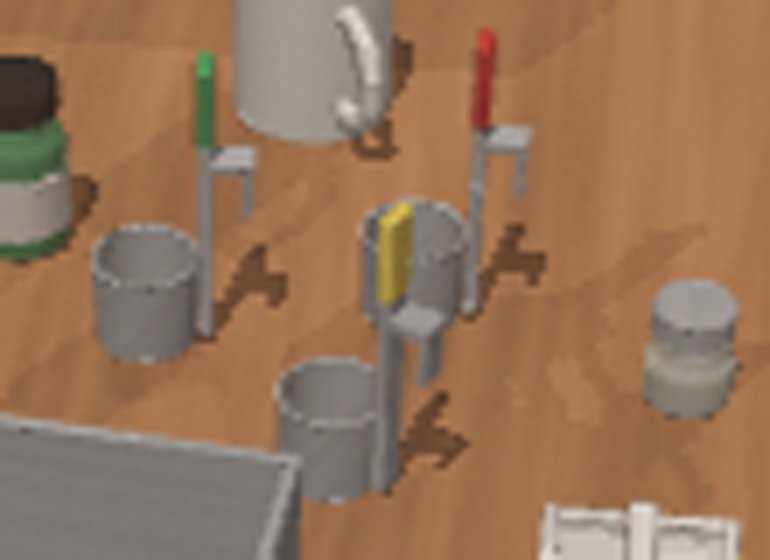

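View pics/c3.png

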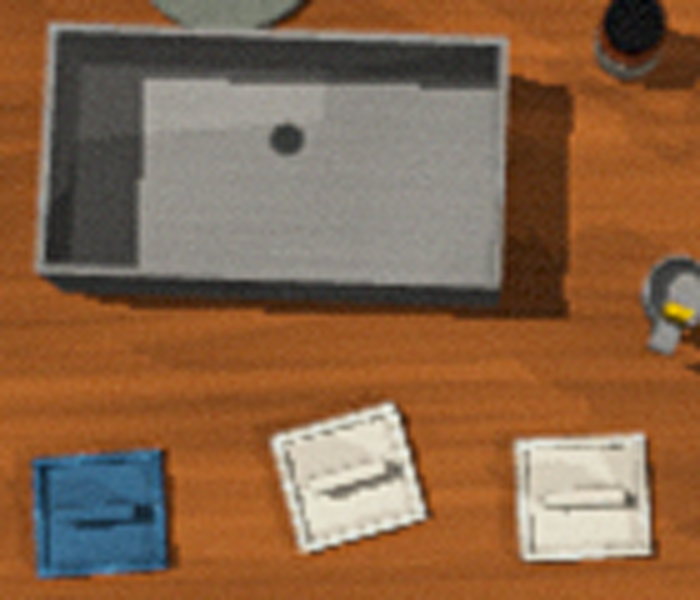

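```bash
cat > m.py <<'E'
from h import *
def rects(t,mask,z=14):
    out=[]
    for c in cv2.findContours(mask,cv2.RETR_EXTERNAL,cv2.CHAIN_APPROX_NONE)[0]:
        if cv2.contourArea(c)<300: continue
        b=cv2.boxPoints(cv2.minAreaRect(c)); w=np.array([onz("top",*p,z)[:2] for p in b])
        ctr=w.mean(0); e=[w[1]-w[0],w[2]-w[1]]
        # yaw modulo 90deg of the outline, nearest to 0
        a=np.arctan2(e[0][1],e[0][0]); a=(a+np.pi/4)%(np.pi/2)-np.pi/4
        out.append((ctr.round(1).tolist(),round(float(a),3),[round(float(np.linalg.norm(k)),1) for k in e]))
    return out
def rests(t):
    hsv=cv2.cvtColor(t,cv2.COLOR_BGR2HSV); box=np.zeros(t.shape[:2],np.uint8); box[215:290,225:385]=255
    k=np.ones((3,3),np.uint8)
    wh=cv2.morphologyEx(cv2.inRange(hsv,(0,0,120),(180,70,255))&box,cv2.MORPH_CLOSE,k)
    bl=cv2.morphologyEx(cv2.inRange(hsv,(95,80,30),(125,255,255))&box,cv2.MORPH_CLOSE,k)
    return rects(t,bl),rects(t,wh)
E
python3 - <<'E'
from m import *
t=cv2.imread("pics/a_top.png")
print("rests",rests(t))
f=lambda p,s,o:((p[0]+.5)/s-.5+o[0],(p[1]+.5)/s-.5+o[1])
C=[onz("top",*f(p,5,(235,145)),110)[:2] for p in [(38,273),(500,290),(507,38),(50,25)]]
M=np.array([(-85,155),(-85,-155),(85,-155),(85,155)],float);C=np.array(C)
A=C-C.mean(0);U,_,Vt=np.linalg.svd(M.T@A);R=(U@Vt).T
print("pan",C.mean(0),"yaw",np.arctan2(R[1,0],R[0,0]),"res",(A-M@R.T).round(1).tolist(),"front",C.mean(0)+R@[-82.5,0])
D={'green':((354,122),(392,190),(205.5,55),(205,148)),'red':((457,393),(489,470),(486,32),(482,128)),'yellow':((167,348),(145,418),(397,210),(387,301))}
for c,(a,b,g,gb) in D.items():
    o=onz("top",*f(a,8,(350,160)),45)[:2]; h=onz("top",*f(b,8,(350,160)),98)[:2]
    d=o-h; y=np.arctan2(d[1],d[0]); 
    print(c,"origin",o.round(1),"yaw",y.round(3),"dist",np.linalg.norm(d).round(1),"grip",(o-28*np.array([np.cos(y),np.sin(y)])).round(1),
      "side grip top",onz("side",*f(g,7,(280,120)),150)[:2].round(1),"bottom",onz("side",*f(gb,7,(280,120)),108)[:2].round(1))
E
```

```text
rests ([([435.9, 256.7], -0.027, [87.7, 83.4])], [([437.3, -80.2], -0.027, [90.9, 83.4]), ([455.8, 82.7], 0.245, [91.4, 84.9])])
pan [666.97019171 123.31805485] yaw -0.05961421548059301 res [[0.7, -1.7], [-0.6, 0.8], [0.3, 1.2], [-0.4, -0.4]] front [584.6167448  128.23331506]
green origin [ 672.1 -235.6] yaw 0.169 dist 39.6 grip [ 644.5 -240.4] side grip top [ 644.3 -247.3] bottom [ 643.2 -237.4]
red origin [ 552.3 -274.6] yaw 0.064 dist 38.3 grip [ 524.4 -276.4] side grip top [ 524.5 -284.6] bottom [ 523.  -271.8]
yellow origin [ 575.3 -150.5] yaw -0.41 dist 38.7 grip [ 549.6 -139.4] side grip top [ 548.1 -143.7] bottom [ 550.1 -137.1]
```

```bash
cat > d.py <<'E'
from h import *
PAN=-0.0596; F=np.array([584.6,128.2]); GZ=186
def q(psi):
    f=psi+np.pi/2; return np.array([np.cos(f/2),np.sin(f/2),0,0])
def rot(a,v): return np.array([[np.cos(a),-np.sin(a)],[np.sin(a),np.cos(a)]])@np.array(v,float)
def st(m):
    s=env.read_state(); print(m,round(s['time_s'],1),np.round(s['tool_pos'],1),"w",round(s['width'],1),"F",np.round(s['force'],1))
    return s
def pick(grip,psi):
    set_gripper(50)
    env.reach([*grip,300],q(psi)); env.move_l([*grip,GZ],rate=100); set_gripper(0); s=st("gripped")
    env.move_l([*grip,385],rate=150); return s
def lower(yp,dx=0):
    t=F+rot(PAN,[10+dx,yp])
    env.reach([*t,385],q(PAN)); env.move_l([*t,255],rate=150); st("above")
    hit=env.move_l([*t,198],rate=25,f_stop=6); s=st(f"lowered hit={hit}"); return t,s
def release(t):
    set_gripper(40); env.move_l([*t,300],rate=150); st("released")
E
python3 - <<'E'
from d import *
pick([549.4,-139.5],-0.41)
t,s=lower(95)
cv2.imwrite("pics/l1.png",cv2.resize(viewer.camera("side")[150:310,220:400],None,fx=4,fy=4))
E
```

```text
gripped 4.8 [ 549.7 -139.6  186.1] w 7.6 F [ 1.5 -1.   0.8]
above 8.6 [600.9 222.5 256. ] w 7.8 F [ 0.1 -0.8 -1.3]
lowered hit=True 10.6 [600.3 222.4 201.1] w 7.9 F [-1.  -0.9  4.2]
```

View pics/l1.png

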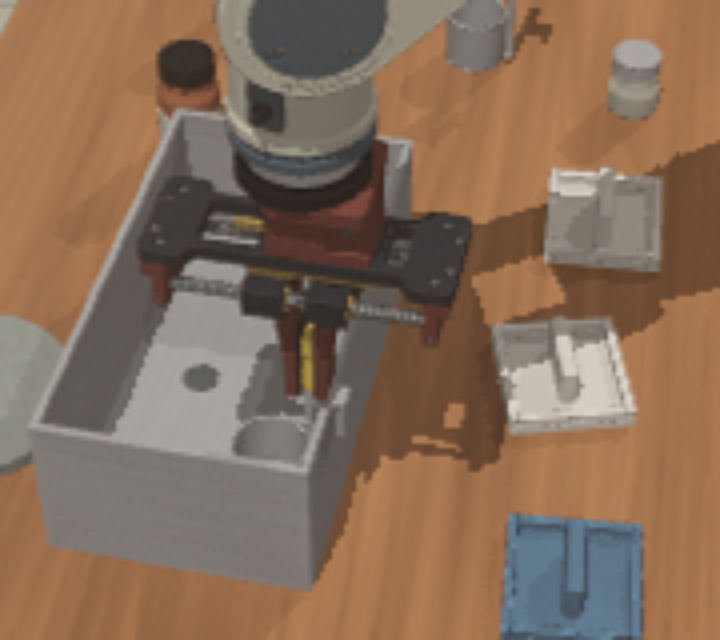

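The yellow dipper's hook straddles the front rim (about 340,400 in the crop) with the cup inside, and contact came at exactly z=201. I'll release it and do the other two the same way.

Run:
```python
from d import *
s=env.read_state(); release(s['tool_pos'][:2])
for g,psi,yp in (([644.4,-240.8],0.169,5),([524.2,-277],0.064,-85)):
    if pick(g,psi)['width']<5: print("no grip"); break
    t,s=lower(yp)
    if s['tool_pos'][2]>206: print("stopped high"); break
    release(t)
else:
    env.reach([350,-300,350],q(0))
cv2.imwrite("pics/b_top.png",viewer.camera("top"));cv2.imwrite("pics/b_side.png",viewer.camera("side"))
from m import *
print(rests(cv2.imread("pics/b_top.png"))); st("")
```

```text
released 12.1 [599.8 222.2 299.2] w 39.7 F [-0.6 -0.6  0.6]
gripped 16.2 [ 644.6 -240.9  186.1] w 7.9 F [0.3 0.2 0.5]
above 20.1 [595.5 132.5 255.9] w 7.4 F [ 0.1 -0.3 -0.7]
lowered hit=True 22.1 [594.9 132.6 201. ] w 7.5 F [0.1 0.5 4.3]
released 23.6 [594.4 132.5 299.2] w 40.0 F [ 0.2 -0.4  0.3]
gripped 27.5 [ 524.4 -277.1  186.1] w 8.1 F [ 0.8 -0.9  0.3]
above 31.2 [590.1  42.6 255.9] w 7.8 F [-0.7 -0.4 -1.9]
lowered hit=True 33.2 [589.6  42.8 201. ] w 7.7 F [-0.3 -0.6  5.7]
released 34.7 [589.   42.7 299.2] w 40.0 F [ 0.2  0.4 -0.3]
([([435.9, 256.7], -0.027, [87.7, 83.4])], [([437.3, -80.2], -0.027, [90.9, 83.4]), ([455.7, 83.2], 0.245, [92.2, 85.1])])
 36.3 [ 350.6 -299.6  349.8] w 39.8 F [-0.1  0.1  1.2]
```

View pics/b_side.png

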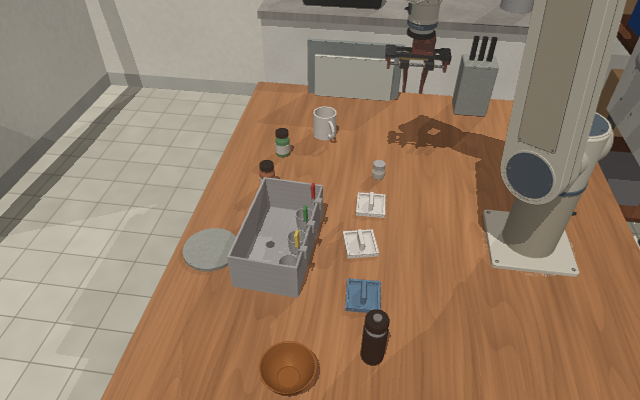

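All three hang with cups inside the pan (grips at about 313,190 / 305,213 / 296,238 in the side view). The rests haven't moved, so I'll place them now.

```bash
cat > r.py <<'E'
from d import *
from m import rests
def rest(src,psi,n,B,BA):
    set_gripper(32)
    env.reach([*src,200],q(psi)); env.move_l([*src,92],rate=80); set_gripper(0); s=st("grip rest")
    if s['width']<9: raise SystemExit("missed")
    env.move_l([*src,125],rate=80)
    pre=B+rot(BA,[0,-90*n-12]); end=B+rot(BA,[0,-90*n+6])
    env.move_l([*pre,125],rot=q(BA),rate=100)
    env.move_l([*pre,91],rate=20,f_stop=4); s=st("down"); z=s['tool_pos'][2]
    env.move_l([*pre,z+1],rate=20)
    hit=env.move_l([*end,z+1],rate=15,f_stop=8); s=st(f"slide hit={hit}")
    p=s['tool_pos'][:2]; print("rel to blue",rot(-BA,p-B).round(1))
    env.move_l([*p,z-1],rate=15,f_stop=4); set_gripper(32); env.move_l([*p,200],rate=120); st("up")
E
python3 - <<'E'
from r import *
B=np.array([435.9,256.7]);BA=-0.027
rest([455.7,83],0.245,1,B,BA)
env.reach([350,-300,350],q(0))
t=viewer.camera("top");cv2.imwrite("pics/c_top.png",t);cv2.imwrite("pics/c_side.png",viewer.camera("side"));print(rests(t))
cv2.imwrite("pics/c4.png",cv2.resize(t[145:265,235:375],None,fx=5,fy=5,interpolation=cv2.INTER_CUBIC))
E
```

```text
grip rest 40.2 [455.   82.9  92.1] w 11.6 F [-3.1 -0.5  5.7]
down 43.2 [433.1 154.7  92.1] w 11.7 F [-0.5 -0.3  4.8]
slide hit=True 44.2 [433.4 165.3  92.9] w 11.6 F [ 1.3 -3.7 -1.7]
rel to blue [ -0.  -91.4]
up 46.0 [433.  165.2 199.5] w 32.1 F [-0.5  0.3 -0.1]
([([434.7, 256.9], 0.044, [89.3, 81.8])], [([435.2, 167.6], -0.027, [91.1, 79.9]), ([437.3, -80.2], -0.027, [90.9, 83.4])])
```

View pics/c4.png

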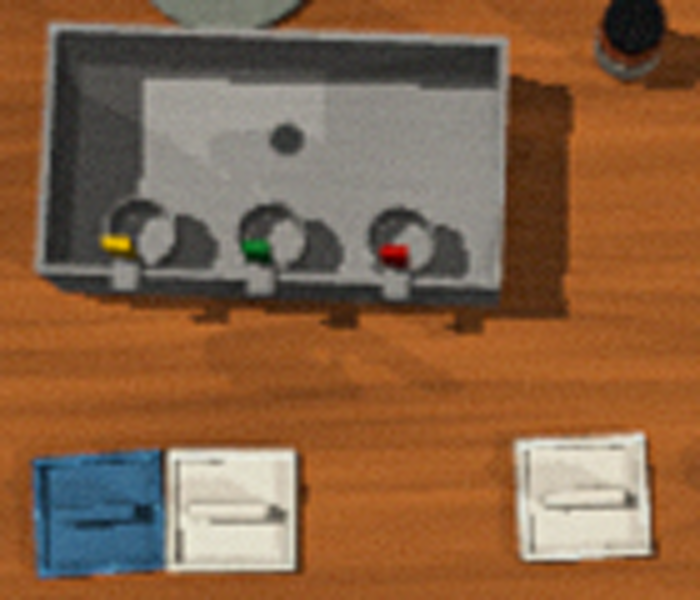

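The dippers look right and rest 1 butts the blue. But the blue outline is visibly tilted against the white one: top edge (33,462)→(163,452) compared with level. The coarse outline's yaw was quantised, so I'll re-measure with sub-pixel edge fits.

```bash
cat > m.py <<'E'
from h import *
S=6
def sides(m,z=14):
    out=[]
    for c in cv2.findContours(m,cv2.RETR_EXTERNAL,cv2.CHAIN_APPROX_NONE)[0]:
        if cv2.contourArea(c)<300*S*S: continue
        uv=(c[:,0]+.5)/S-.5
        W=np.array([onz("top",*p,z)[:2] for p in uv]).astype(np.float32)
        b=cv2.boxPoints(cv2.minAreaRect(W)); ctr=b.mean(0)
        L=[]
        for i in range(4):
            p0,p1=b[i],b[(i+1)%4]; d=p1-p0; l=np.linalg.norm(d); d/=l; nn=np.array([-d[1],d[0]])
            s=(W-p0)@d/l; dist=abs((W-p0)@nn); k=(s>.15)&(s<.85)&(dist<10)
            vx,vy,x0,y0=cv2.fitLine(W[k],cv2.DIST_HUBER,0,.01,.01).ravel()
            L.append((np.cross([vx,vy],[1,0]),vx,vy,x0,y0))
        n=[np.array([-l[2],l[1]]) for l in L]; pts=[np.array(l[3:]) for l in L]
        V=[np.linalg.solve([n[i],n[(i+1)%4]],[n[i]@pts[i],n[(i+1)%4]@pts[(i+1)%4]]) for i in range(4)]
        ang=[(np.arctan2(l[2],l[1])+np.pi/4)%(np.pi/2)-np.pi/4 for l in L]
        V=np.array(V)
        out.append((V.mean(0).round(1).tolist(),np.round(ang,3).tolist(),round(float(np.mean(ang)),3),[round(float(np.linalg.norm(V[i]-V[i-1])),1) for i in range(2)]))
    return out
def rests(t):
    t=cv2.resize(t,None,fx=S,fy=S,interpolation=cv2.INTER_CUBIC)
    hsv=cv2.cvtColor(t,cv2.COLOR_BGR2HSV); box=np.zeros(t.shape[:2],np.uint8); box[215*S:290*S,225*S:385*S]=255
    k=np.ones((3*S,3*S),np.uint8)
    wh=cv2.morphologyEx(cv2.inRange(hsv,(0,0,110),(180,80,255))&box,cv2.MORPH_CLOSE,k)
    bl=cv2.morphologyEx(cv2.inRange(hsv,(95,80,30),(125,255,255))&box,cv2.MORPH_CLOSE,k)
    return sides(bl),sides(wh)
E
python3 - 2>/dev/null <<'E'
from m import *
for n in("a","b","c"):
    b,w=rests(cv2.imread(f"pics/{n}_top.png")); print(n,"blue",b)
    for x in w: print("  white",x)
E
```

```text
a blue [([434.20001220703125, 256.0], [0.0430000014603138, 0.04100000113248825, 0.04600000008940697, 0.05000000074505806], 0.045, [88.5, 81.1])]
  white ([436.1000061035156, -81.19999694824219], [0.04699999839067459, 0.03999999910593033, 0.004999999888241291, -0.0020000000949949026], 0.023, [92.6, 82.6])
  white ([454.70001220703125, 81.5999984741211], [0.24300000071525574, 0.24300000071525574, 0.25, 0.2460000067949295], 0.245, [90.7, 85.2])
b blue [([434.20001220703125, 256.0], [0.041999999433755875, 0.04600000008940697, 0.04500000178813934, 0.050999999046325684], 0.046, [88.8, 81.2])]
  white ([436.1000061035156, -81.30000305175781], [0.04600000008940697, 0.035999998450279236, 0.009999999776482582, 0.00800000037997961], 0.025, [92.1, 82.8])
  white ([454.79998779296875, 81.69999694824219], [0.24699999392032623, 0.2460000067949295, 0.24899999797344208, 0.24400000274181366], 0.247, [90.9, 85.1])
```

Blue's yaw is really +0.045 rad, not -0.027, so rest 1 needs re-placing. I'll do that, then place rest 2.

Run:
```python
from r import *
B=np.array([434.4,256.6]);BA=0.045
rest([433.2,165.3],-0.027,1,B,BA)
env.reach([350,-300,350],q(0))
t=viewer.camera("top");cv2.imwrite("pics/d_top.png",t)
b,w=rests(t);print("blue",b)
for x in w: print("  white",x)
```

```text
grip rest 51.9 [433.3 165.3  92.2] w 11.6 F [-1.1 -1.1  3.6]
down 54.2 [439.  154.7  92.2] w 11.6 F [-0.7 -0.2  5. ]
slide hit=True 55.4 [438.2 168.1  93. ] w 12.0 F [ 1.7 -2.1 -3.1]
rel to blue [ -0.2 -88.6]
up 57.2 [437.8 168.  199.5] w 32.0 F [ 0.5  0.6 -0.4]Traceback (most recent call last):
  File "<stdin>", line 6, in <module>
  File "m.py", line 28, in rests
    return sides(bl),sides(wh)
                     ~~~~~^^^^
  File "m.py", line 14, in sides
    vx,vy,x0,y0=cv2.fitLine(W[k],cv2.DIST_HUBER,0,.01,.01).ravel()
                ~~~~~~~~~~~^^^^^^^^^^^^^^^^^^^^^^^^^^^^^^^
cv2.error: OpenCV(4.12.0) /io/opencv/modules/imgproc/src/linefit.cpp:50: error: (-215:Assertion failed) count > 0 in function 'fitLine2D_wods'
```

```bash
sed -i 's/if cv2.contourArea(c)<300\*S\*S: continue/if not 300*S*S<cv2.contourArea(c)<1600*S*S: continue/' m.py
sed -i 's/wh=cv2/box[:,:]=0; box[215*S:275*S,225*S:385*S]=255; wh=cv2/' m.py
python3 - 2>/dev/null <<'E'
from r import *
def show(t):
    b,w=rests(t);print("blue",b)
    for x in w: print("  white",x)
try: show(cv2.imread("pics/d_top.png"))
except Exception as e: print(e)
B=np.array([434.4,257.4]);BA=0.045
rest([436.2,-80.6],0.025,2,B,BA)
env.reach([350,-300,350],q(0))
t=viewer.camera("top");cv2.imwrite("pics/e_top.png",t);s=viewer.camera("side");cv2.imwrite("pics/e_side.png",s)
cv2.imwrite("pics/c5.png",cv2.resize(t[190:265,235:330],None,fx=8,fy=8,interpolation=cv2.INTER_CUBIC))
cv2.imwrite("pics/c6.png",cv2.resize(s[175:315,225:390],None,fx=4,fy=4,interpolation=cv2.INTER_CUBIC))
try: show(t)
except Exception as e: print(e)
E
```

```text
OpenCV(4.12.0) /io/opencv/modules/imgproc/src/linefit.cpp:50: error: (-215:Assertion failed) count > 0 in function 'fitLine2D_wods'

grip rest 62.3 [436.1 -80.6  92.2] w 11.5 F [-1.1  0.1  4.5]
down 66.0 [443.   65.6  92.2] w 11.6 F [-0.9 -0.4  5.5]
slide hit=True 67.1 [442.2  78.2  93. ] w 11.8 F [ 1.8 -2.6 -2.9]
rel to blue [  -0.2 -179.4]
up 68.9 [441.9  78.1 199.5] w 32.0 F [ 1.3  0.5 -0.3]
OpenCV(4.12.0) /io/opencv/modules/imgproc/src/linefit.cpp:50: error: (-215:Assertion failed) count > 0 in function 'fitLine2D_wods'
```

View pics/c5.png

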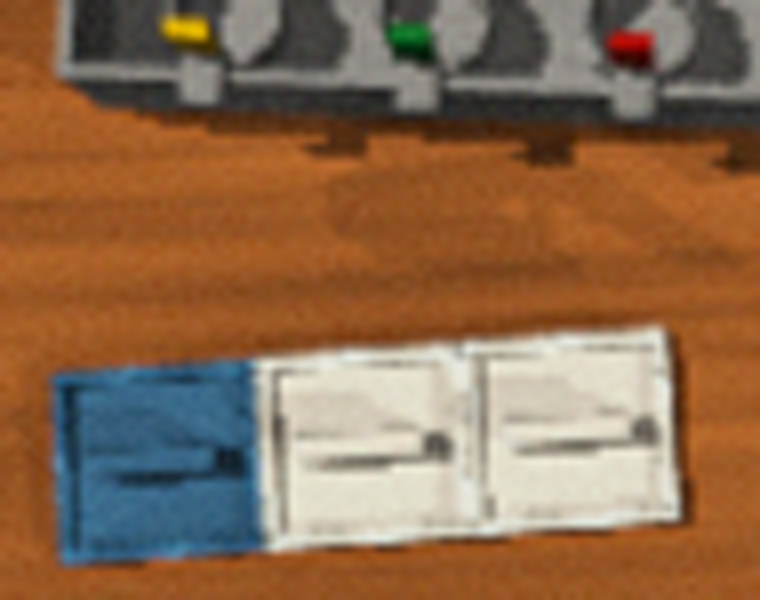

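View pics/c6.png

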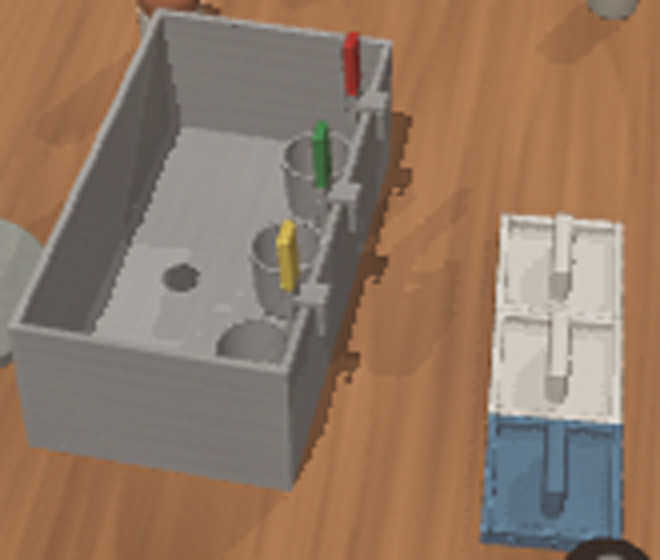

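The row is straight and flush: the edges run continuously from (55,375) to (665,330) in the crop, and the released origins are 90.0 mm apart. All three hooks sit on the rim. Since a rest may still get knocked, I'll wait briefly, compare images and sign off only if nothing changed.

Run:
```python
from d import *
a={n:cv2.imread(f"pics/e_{n}.png") for n in("top","side")}
env.hold(20); ok=True
for n,(x0,y0,x1,y1) in (("top",(225,140,480,275)),("side",(225,100,400,320))):
    im=viewer.camera(n); d=cv2.absdiff(im,a[n])[y0:y1,x0:x1].max(2); c=int((d>60).sum()); print(n,c,d.max()); ok&=c<8
    cv2.imwrite(f"pics/f_{n}.png",im)
s=st("end")
if ok: workorder.sign_off(); print("signed off")
```

```text
top 0 52
side 0 58
end 90.7 [ 350. -300.  350.] w 31.5 F [ 0.  -0.2 -0.1]
the job is handed in; nothing more can be done
signed off
```

The job is handed in at about 91 s of robot time. The sign-off reports no verdict, so this rests on my own checks.

- **Dippers:** Three were present (yellow, green and red; no blue). All hang by their hooks on the front rim with the cups inside the pan. Each touched the rim at the expected height when lowered (TCP 201 mm), and both cameras show them hanging.
- **Rests:** Both white rests are butted against the blue one in a straight row. At release the robot readings put the two white origins 90 mm apart. They were in line with the blue one to about 0.2 mm, against my camera estimate of the blue rest. The pictures show no gaps.
- **Last check:** After a 20 s wait, neither camera showed any change in the work area. The arm was parked clear, and I saw no bystander moved.
- **What failed or disagreed:**
  - My first estimate of the blue rest's yaw was wrong: -0.027 rad from a coarse outline, against +0.045 from a finer edge fit. I had to re-place the first white rest.
  - The edge-fit script crashed on every picture taken once a white rest touched the blue one. The final row was therefore checked from the robot readings and the pictures only.
  - The two slide contacts put the blue rest's y position about 1 mm apart, well within tolerance.

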